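# Change the reagent bottles on the cell sorter's bottle scales

## Task

Change the cell sorter's reagent bottles: clear the open, spent bottle off the scale it was left on and stand it in the blue empties tray, and stand the red-, blue- and yellow-capped bottles each in the middle of the scale whose ring has the colour of its cap. Keep the bottles upright all the way, and leave the green-capped bottle standing where it is.

Things in the scene. Friction and masses are not known exactly. Their poses are not given: they have to be found in the camera images.
- bottle_red_mid (a point): full 60 ml amber wide-mouth bottle with a red screw cap and a red-edged label: a round cylinder 40 mm across, 84 mm tall with its cap (the cap is 38 mm across, its lower edge 67 mm up), about 75 g, standing loose on the bench. The point is on its axis, half-way up (42 mm above its foot); z is its axis, up
- bottle_blue_mid (a point): full 60 ml amber wide-mouth bottle with a blue screw cap and a blue-edged label: a round cylinder 40 mm across, 84 mm tall with its cap (the cap is 38 mm across, its lower edge 67 mm up), about 75 g, standing loose on the bench. The point is on its axis, half-way up (42 mm above its foot); z is its axis, up
- bottle_yellow_mid (a point): full 60 ml amber wide-mouth bottle with a yellow screw cap and a yellow-edged label: a round cylinder 40 mm across, 84 mm tall with its cap (the cap is 38 mm across, its lower edge 67 mm up), about 75 g, standing loose on the bench. The point is on its axis, half-way up (42 mm above its foot); z is its axis, up
- bottle_spent_mid (a point): the spent bottle: the same 40 mm wide, 84 mm tall amber bottle, but open (no cap; a 31 mm wide neck with a dark mouth) and with a grey-edged label, nearly empty, about 20 g. At the start it stands on one of the three bottle scales (any of them). The point is on its axis, 42 mm above its foot; z is its axis, up
- bottle_green_mid (a point): a full bottle of the same shape with a green cap, 40 mm across and 84 mm tall, standing loose on the bench among the others; not wanted today. The point is on its axis, 42 mm above its foot
- scale_red_pan (a point): bottle scale with a red ring: a fixed black base 92 x 92 mm with a flat round steel pan 86 mm across on it; the ring printed round the pan's edge is red, 64 mm across inside. The point is the middle of the pan's upper face, 22 mm above the bench; z up
- scale_blue_pan (a point): bottle scale with a blue ring: a fixed black base 92 x 92 mm with a flat round steel pan 86 mm across on it; the ring printed round the pan's edge is blue, 64 mm across inside. The point is the middle of the pan's upper face, 22 mm above the bench; z up
- scale_yellow_pan (a point): bottle scale with a yellow ring: a fixed black base 92 x 92 mm with a flat round steel pan 86 mm across on it; the ring printed round the pan's edge is yellow, 64 mm across inside. The point is the middle of the pan's upper face, 22 mm above the bench; z up
- empties_tray: blue open tray for empties, fixed on the bench, 130 mm (its x) by 220 mm (its y), walls 30 mm high and 3 mm thick, floor 3 mm thick. The origin is the centre of its underside, on the bench. Two old open empties of the same bottle stand in its -y half, about 65 mm from the middle; its +y half is free

How it is judged:
By the outcome, as a careful person would: the job done as asked, in the order asked, and still so for the second after the job is handed in, with the robot touching nothing.
It also fails if it takes over 96 s, if anything falls off the work surface, if the arm or the gripper's body presses on something with over 40 N, if the wrist force passes 120 N, or if a joint passes its speed limit or range.

## Robot

A 6-joint arm with a two-finger parallel gripper is mounted at the origin on the work surface. World frame = base frame: x ahead of the robot, y to its left, z up, the work surface at z = 0. Lengths are in m, angles in rad, forces in N, time in s.
With the tool pointing down it reaches from about 0.35 to 0.875 m from the base axis. Payload 15.5 kg.
Tool frame: the origin (TCP) lies on the centre line of the jaws, within the pads' length; the fingertips stand 25 mm ahead of it and the grasp point (between the pads) lies 6 mm ahead of it; z points along the fingers, y is the line along which they close (so a half turn about z gives the same grasp; the last joint's range is limited). The gripper opens to 85 mm and grips with 20 to 120 N. Pads are 22 mm wide; open, the fingers measure 114 mm over their backs; the gripper's body (76 mm by 85 mm) begins 54 mm behind the grasp point. The pads swing forward as they close: fully open they stand 13 mm farther back than shut.
Start: joints at [1.161, 0.494, 1.345, -0, 1.302, -0.096], TCP at [0.194, 0.594, 0.235] pointing down, gripper open.
Joint ranges: [-2.91, 2.91], [-0.82, 2.16], [0.22, 2.67], [-1.22, 4.37], [0.12, 2.79], [-3.08, 3.08]. Speed limits (rad/s): [1.89, 1.89, 2.57, 3.01, 3.01, 3.01].

## Interface

Orientations are given as a unit quaternion [w, x, y, z].
In Python, from plant import env, optics gives the robot as it stands. The module is installed in compiled form; this text tells all that it offers. Calls block until the motion is done:
- env.reach(position, orientation): joint-space move of the TCP to a pose.
- env.move_linear(position, attitude=None, feed=0.15, max_force=None): straight line of the TCP; attitude=None keeps the orientation; feed is the mean speed in m/s. With max_force (N) it stops when the force on the tool has changed by that much, and returns True; else False.
- env.movej(angles): joint-space move.
- env.let_go() and env.clamp(grip_force=None): open the fingers fully, or close them until they stop; grip_force is the grip in N (None keeps the last).
- env.hold(seconds).
- env.inverse_kinematics(position, orientation): joint angles nearest the present ones, or None.
- env.read_state(): the state.
- optics.capture(name): name is "scene" or "top"; returns a dict with "image" (400x640x3 uint8, red, green, blue), "fx", "fy", "cx", "cy" (pixels), "extrinsics" (4x4, takes a point from world to camera coordinates). Camera axes: x right, y down, z forward; pixel columns grow to the right and rows downward; lengths in m; the calibration is good to about 2 mm. A picture is of the moment at which its call begins. There is no depth.
A pose or a line that the arm cannot do raises env.IKError and nothing moves.
- env.sign_off(): hands the job in; it is judged then, once.
The state is a dict: "clock": time; "joints": joint angles; "qd": joint speeds; "joint_torque": joint torques, N m; "tcp_pos": TCP position; "ee_rot": TCP orientation; "wrist_force": force on the tool from outside, world axes, zero at the start; "torque": the same for the moment, N m; "finger_gap": finger opening in m; "gripper_force": force on a finger pad.
Only numpy, scipy, OpenCV 4.12 (cv2) and the standard library are available. Lean on these libraries where they do the work, as an engineer would, in place of code of your own. Each camera call takes 0.05 s, during which the arm holds its last target. There are 200 camera calls.

## Working session

There is one attempt and no reset: what is moved stays moved. The work goes in short steps, each a Python script; the robot and the scene stay as the last script left them, time stands still between calls to the robot, and variables do not carry over. Pictures are saved under pics/ and viewed, at most 14 in all, crops included, and the job is handed in when it is done.

```bash
mkdir -p pics
python3 - <<'E'
from plant import env, optics
import cv2,numpy as np
np.set_printoptions(precision=4,suppress=True)
for n in("top","scene"):
    c=optics.capture(n); cv2.imwrite(f"pics/{n}0.png",c["image"][:,:,::-1]); print(n,c["fx"],c["fy"],c["cx"],c["cy"]);print(c["extrinsics"])
s=env.read_state();print(s)
E
```

```text
top 378.22817718267675 378.22817718267675 318.6748760026397 196.66134667700172
[[-0.0179 -0.9996 -0.0236  0.0571]
 [-0.9929  0.0206 -0.1171  0.5603]
 [ 0.1176  0.0213 -0.9928  0.907 ]
 [ 0.      0.      0.      1.    ]]
scene 475.58369228993996 475.58369228993996 316.0838652639986 198.18695776930943
[[-0.4975  0.8675 -0.0028  0.2579]
 [ 0.6917  0.3947 -0.6047 -0.3306]
 [-0.5235 -0.3028 -0.7964  1.2816]
 [ 0.      0.      0.      1.    ]]
{'clock': 0.1, 'joints': array([ 1.1605,  0.4941,  1.3461, -0.    ,  1.3025, -0.0955]), 'qd': array([ 0.0011, -0.0013, -0.0021, -0.0002,  0.0002,  0.0013]), 'joint_torque': array([  0.0015, -88.3595, -38.4566,  -0.0001,   0.005 ,   0.    ]), 'tcp_pos': array([0.1934, 0.594 , 0.2348]), 'ee_rot': array([-0.0001,  0.1567,  0.9876, -0.0005]), 'wrist_force': array([-0.4013,  0.2754, -0.7345]), 'torque': array([0.0092, 0.0248, 0.0309]), 'gripper_force': 0.0, 'finger_gap': 0.08539769573413489}
```

View pics/top0.png

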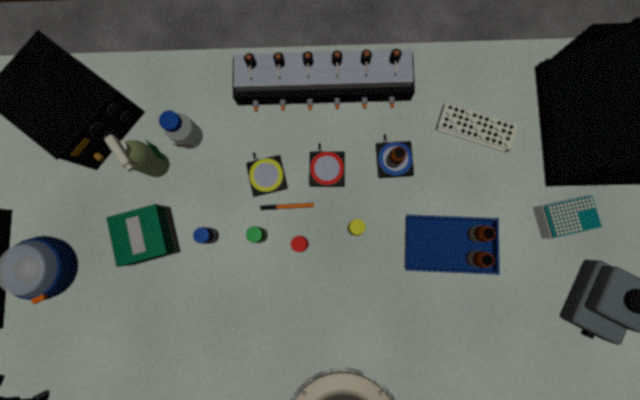

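View pics/scene0.png

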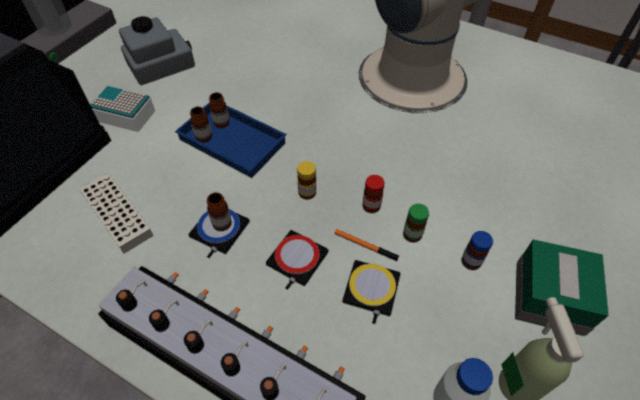

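The top view shows caps: blue (204,236), green (256,235), red (299,243), yellow (357,227). The scales are yellow (267,175), red (327,168) and blue (395,158), with the spent bottle on the blue one. The tray is at (452,244) with its old empties on the right, so its left half is free. The scene view agrees. Next I'll locate everything by colour.

```bash
cat > h.py <<'E'
from plant import env, optics
import cv2,numpy as np
np.set_printoptions(precision=4,suppress=True)
H={"red":[(0,6),(174,180)],"yellow":[(22,35)],"green":[(50,80)],"blue":[(100,125)]}
def cast(c,uv,z):
    E=c["extrinsics"];R=E[:3,:3];o=-R.T@E[:3,3]
    d=R.T@np.array([(uv[0]-c["cx"])/c["fx"],(uv[1]-c["cy"])/c["fy"],1]);return (o+d*(z-o[2])/d[2])
def proj(c,p):
    q=c["extrinsics"][:3]@np.r_[p,1];return np.array([c["fx"]*q[0]/q[2]+c["cx"],c["fy"]*q[1]/q[2]+c["cy"]])
def blobs(c,col,mina=40,smin=130,vmin=60):
    h=cv2.cvtColor(c["image"],cv2.COLOR_RGB2HSV);m=0
    for a,b in H[col]: m=m|cv2.inRange(h,(a,smin,vmin),(b,255,255))
    k,_=cv2.findContours(m,cv2.RETR_EXTERNAL,cv2.CHAIN_APPROX_NONE)
    return [x for x in k if cv2.contourArea(x)>=mina]
def cen(k):
    m=cv2.moments(k);return np.array([m["m10"]/m["m00"],m["m01"]/m["m00"]])
E
python3 - <<'E'
from h import *
for n in("top","scene"):
    c=optics.capture(n)
    for col in H:
        for k in blobs(c,col):
            u=cen(k);a=cv2.contourArea(k);e=cv2.fitEllipse(cv2.convexHull(k))
            print(n,col,u,a,"z.08",cast(c,u,.08)[:2],"z.022",cast(c,u,.022)[:2],"ell",np.r_[e[0],e[1]], cast(c,e[0],.022)[:2])
            if a>2000: print("  rect",[cast(c,p,.03)[:2] for p in cv2.boxPoints(cv2.minAreaRect(k))])
    im=c["image"][:,:,::-1]
    if n=="top": A=im[130:290,360:520]
    else: B=im[170:270,180:280]
cv2.imwrite("pics/crop.png",np.hstack([cv2.resize(A,(400,400),interpolation=2),cv2.resize(B,(400,400),interpolation=2)]))
E
```

```text
top red [298.8115 243.5812] 179.5 z.08 [0.4466 0.0935] z.022 [0.4463 0.0979] ell [298.8704 243.5955  15.2945  16.1463] [0.4463 0.0978]
top red [326.5967 167.8884] 884.0 z.08 [0.6244 0.0251] z.022 [0.6358 0.025 ] ell [326.646  167.9156  34.1199  34.8306] [0.6357 0.0249]
top yellow [356.3596 226.8655] 171.0 z.08 [ 0.4829 -0.0415] z.022 [ 0.485  -0.0459] ell [356.3715 226.8702  14.6813  16.2968] [ 0.485 -0.046]
top yellow [265.7194 174.7752] 869.0 z.08 [0.611  0.1707] z.022 [0.6215 0.1802] ell [265.708  174.6489  33.9416  34.542 ] [0.6218 0.1802]
top green [254.2902 234.3776] 154.5 z.08 [0.4699 0.1978] z.022 [0.4711 0.2091] ell [254.329  234.2854  14.4963  14.9056] [0.4713 0.209 ]
top green [136.011 235.259] 2349.5 z.08 [0.4729 0.4784] z.022 [0.4744 0.5079] ell [136.1953 235.2225  60.4098  67.4392] [0.4745 0.5075]
  rect [array([0.5231, 0.5835]), array([0.5498, 0.4597]), array([0.4264, 0.4266]), array([0.4002, 0.5484])]
top blue [ 53.8539 266.2032] 73.0 z.08 [0.4041 0.671 ] z.022 [0.401  0.7131] ell [ 38.6989 267.2932  41.2909  52.4371] [0.3989 0.7516]
top blue [201.1933 234.7879] 159.5
[... 1566 characters left out ...]
11] [0.4281 0.1919]
scene blue [475.38   374.4007] 789.0 z.08 [0.7129 0.3921] z.022 [0.6883 0.3998] ell [475.3876 374.3997  29.4791  35.8274] [0.6883 0.3998]
scene blue [481.9226 239.5401] 247.5 z.08 [0.4723 0.3245] z.022 [0.4288 0.3269] ell [481.9155 239.6722  16.5477  20.5983] [0.4291 0.3269]
scene blue [217.9361 228.871 ] 276.5 z.08 [ 0.6937 -0.1105] z.022 [ 0.6676 -0.1422] ell [218.0139 224.8306  32.4662  43.2553] [ 0.6596 -0.148 ]
scene blue [238.3456 142.5974] 2283.5 z.08 [ 0.4931 -0.2068] z.022 [ 0.4513 -0.2461] ell [236.0741 138.4734  55.0241 113.0387] [ 0.4431 -0.2584]
  rect [array([ 0.5063, -0.3868]), array([ 0.3588, -0.4398]), array([ 0.3806, -0.1635]), array([ 0.5157, -0.1342])]
```

View pics/crop.png

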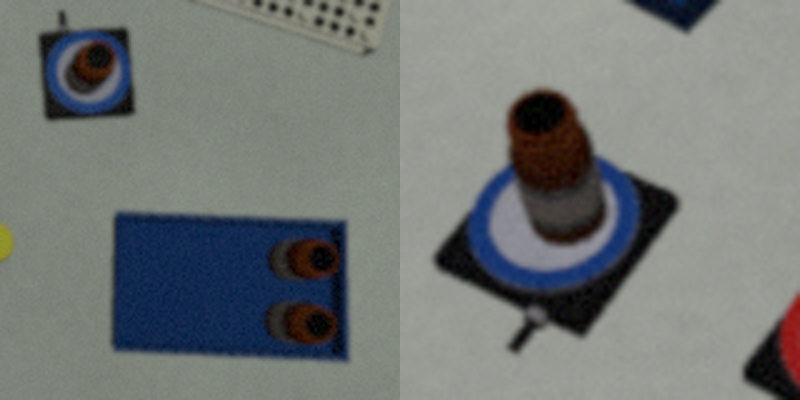

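The crop shows the spent bottle's mouth at top-view pixel (399.2,152.8) and scene pixel (215,198). The tray's rim corners are about (406,215), (499,218), (499,274) and (405,270) in the top view, with the empties at its right end. Now moving the spent bottle.

```bash
cat >> h.py <<'E'
Q=[0,np.sqrt(.5),np.sqrt(.5),0]   # down, closing along world x
GH=.052                            # grasp height above foot
def pick(xy,foot,near=False):
    z=foot+GH+.006
    env.reach([*xy,foot+.16],Q)
    env.move_linear([*xy,z],feed=.15)
    env.clamp(30); s=env.read_state(); print("gap",s["finger_gap"],s["gripper_force"],"tcp",s["tcp_pos"],s["clock"])
    env.move_linear([*xy,.19+.02],feed=.2)
def place(xy,foot):
    z=foot+GH+.006
    env.reach([*xy,.21],Q)
    env.move_linear([*xy,z+.008],feed=.12)
    hit=env.move_linear([*xy,z-.001],feed=.03,max_force=6); s=env.read_state(); print("place",hit,s["tcp_pos"],"want z",z,"gap",s["finger_gap"])
    env.let_go(); env.move_linear([*xy,foot+.17],feed=.2); print("t",env.read_state()["clock"])
E
python3 - <<'E'
from h import *
t,s=optics.capture("top"),optics.capture("scene")
a=cast(t,(399.2,152.8),.106)[:2];b=cast(s,(215,198),.106)[:2];print(a,b)
r=np.array([cast(t,p,.03)[:2] for p in [(406,215.2),(499.2,218.4),(499.2,274),(405.2,270)]]);print(r,r.mean(0))
c=r.mean(0);yd=(r[0]+r[3]-r[1]-r[2]);yd/=np.linalg.norm(yd);T=c+.055*yd;print(yd,T)
pick((a+b)/2,.022)
c=optics.capture("scene");cv2.imwrite("pics/s1.png",c["image"][:,:,::-1])
place(T,.003)
for n in("top","scene"):
    c=optics.capture(n);cv2.imwrite(f"pics/{n}2.png",c["image"][:,:,::-1])
E
python3 -c "
import cv2,numpy as np
cv2.imwrite('pics/b.png',np.vstack([cv2.resize(cv2.imread('pics/'+f)[:290],(600,272)) for f in('s1.png','scene2.png')]))"
```

```text
[ 0.651  -0.1435] [ 0.6519 -0.1434]
[[ 0.5112 -0.1685]
 [ 0.4989 -0.3954]
 [ 0.3649 -0.3856]
 [ 0.3781 -0.1606]] [ 0.4383 -0.2775]
[0.0562 0.9984] [ 0.4413 -0.2226]
gap 0.037705563427607856 29.223281415179372 tcp [ 0.6519 -0.1436  0.0808] 4.7083
place True [ 0.4424 -0.2231  0.0614] want z 0.061 gap 0.036937211581960866
t 9.3417
```

View pics/b.png

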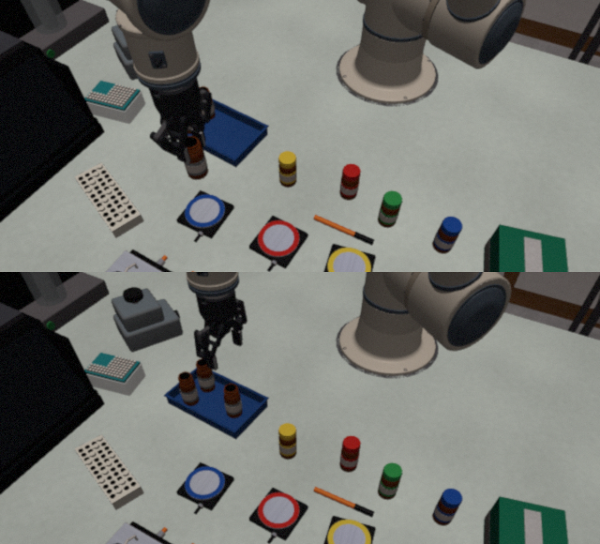

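The spent bottle stands upright in the free half of the tray and the blue scale is clear. Next, remeasure the blue ring and move the three full bottles.

```bash
sed -i 's/^GH=.052/GH=.047/' h.py
python3 - <<'E'
from h import *
g=[np.array(p) for p in [(.6369,.0252),(.6231,.1805),(.657,-.1487)]]
S=dict(zip(("red","yellow","blue"),g))
B=dict(red=(.448,.0945),yellow=(.4845,-.0417),blue=(.4717,.324))
v=[]
for n in("top","scene"):
    c=optics.capture(n)
    for k in blobs(c,"blue",200):
        p=cast(c,cen(k),.022)[:2]
        if np.linalg.norm(p-S["blue"])<.03: v.append(p)
print(v); S["blue"]=np.mean(v,0)
for col in("yellow","red","blue"):
    pick(B[col],0); place(S[col],.022)
env.reach([.4,.45,.3],Q)
for n in("top","scene"):
    c=optics.capture(n);cv2.imwrite(f"pics/{n}3.png",c["image"][:,:,::-1])
    for col in H:
        for k in blobs(c,col):
            print(n,col,cv2.contourArea(k),cast(c,cen(k),.102)[:2],cast(c,cen(k),.022)[:2])
print(env.read_state()["clock"])
E
```

```text
[array([ 0.6564, -0.1489]), array([ 0.6588, -0.1488])]
gap 0.038238728292645234 28.858215725049376 tcp [ 0.4847 -0.0417  0.0535] 11.6833
place True [0.6231 0.1806 0.0753] want z 0.07500000000000001 gap 0.03803781117085893
t 16.4333
gap 0.038681677485024775 28.86792286997661 tcp [0.4482 0.0945 0.0535] 18.6
place True [0.6368 0.0252 0.0751] want z 0.07500000000000001 gap 0.03851093128633449
t 23.1417
gap 0.03811875443726422 29.194162171746427 tcp [0.472  0.3242 0.0536] 25.8
place True [ 0.6583 -0.1491  0.0755] want z 0.07500000000000001 gap 0.03779725052000811
t 31.3583
top red 877.5 [0.6202 0.0252] [0.6358 0.0251]
top yellow 867.5 [0.6071 0.1671] [0.6215 0.1801]
top green 152.5 [0.4695 0.1936] [0.4713 0.2091]
top green 2351.5 [0.4725 0.4672] [0.4745 0.5079]
top blue 3612.0 [ 0.441  -0.2304] [ 0.4402 -0.2541]
top blue 853.5 [ 0.6395 -0.1342] [ 0.6569 -0.149 ]
top blue 252.5 [0.7447 0.3989] [0.7719 0.4333]
scene red 672.5 [0.6647 0.0442] [0.6243 0.0163]
scene yellow 1708.5 [0.6587 0.1903] [0.6177 0.1787]
scene green 4001.0 [0.4879 0.474 ] [0.4279 0.4939]
scene green 207.5 [0.4879 0.2021] [0.4279 0.1918]
scene blue 784.5 [0.7222 0.3893] [0.6883 0.3998]
scene blue 277.0 [ 0.702  -0.0975] [ 0.6658 -0.1412]
scene blue 209.0 [ 0.6577 -0.1497] [ 0.6165 -0.1992]
scene blue 1707.5 [ 0.5147 -0.1957] [ 0.4577 -0.2502]
33.8083
```

View pics/scene3.png

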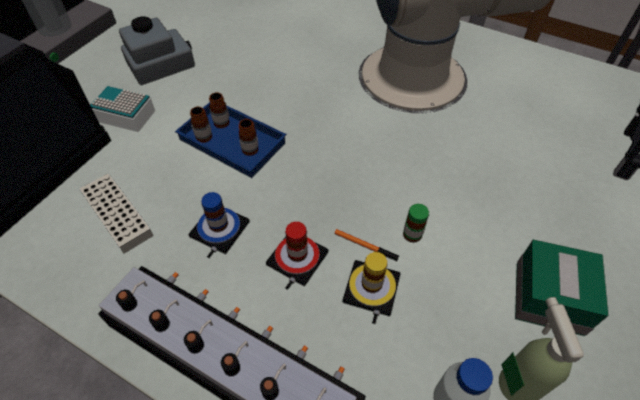

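View pics/top3.png

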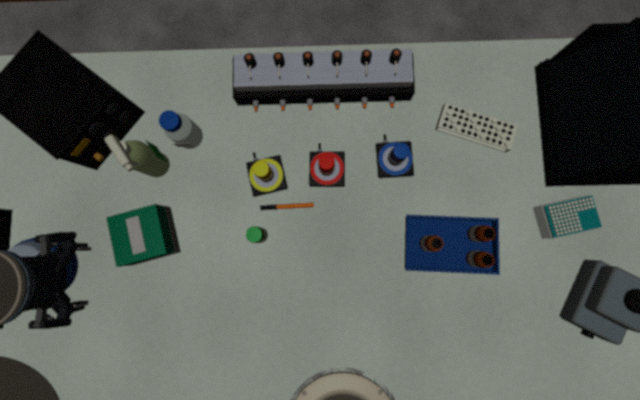

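Both views show all four bottles upright and in place: the spent one at top-view pixel (432,243), and the yellow, red and blue ones inside their own rings. The green bottle is unmoved at (256,235), and the arm is clear.

```bash
python3 -c "
from plant import env
print(env.sign_off())"
```

```text
the job is handed in; nothing more can be done
None
```

The job is handed in at about 34 s of robot time: the spent bottle stands in the free half of the tray, the red-, blue- and yellow-capped bottles stand upright inside the rings of their own colour (by eye in both views; only blue's centring was measured, within about 1 mm), and the green bottle was not moved.

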